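# Dock the glass, then hold the funnel over it

## Task

Slide the small tray, with the glass standing on it, into the slot of the filling dock until it is fully home against the stop. Then lift the funnel out of the mug, leaving the mug standing, carry it over the row of groceries without disturbing them, and hold it upright and centred with its spout about a centimetre above the rim of the glass, never touching the glass (the dock weighs it). Finish like that, still holding the funnel there.

Things in the scene. Friction and masses are not known exactly. Their poses are not given: they have to be found in the camera images.
- dock: Fixed grey dock, plate 320 (x) x 170 x 8 mm; origin at its centre underneath, x along the slot, inwards. Slot x = 45 to 135 mm: steel guides 138 mm apart, lips 18 mm above the table overhanging the tray edges (124 mm open between), flared mouth x = 15 to 45 mm, 150 mm wide in front. Stop wall at x = 135 mm, top 58 mm up. Tray fully home: its origin at x = 60 mm, y = 0 here.
- tray: Loose flat tray, about 0.35 kg, 150 (x) x 130 x 6 mm, 5 mm ribs round the glass; origin at the centre of its underside, x towards the edge that enters the dock first. It starts on the front part of the dock's plate (8 mm up; sliding it takes 5 to 12 N), before the slot, a little askew. An upright black bail handle stands at its rear edge (x = -70 mm).
- tray_handle (a point): Centre of the tray's handle bar: the bar is 10 mm thick along tray x, 78 mm long along tray y, 14 mm high, 81 mm above the tray's underside, carried by two uprights at y = +-35 mm; grip it from above, closing along tray x. The wall of the glass is 44 to 60 mm from the bar's middle.
- glass: Loose clear drinking glass, 0.22 kg, 84 mm across, 89 mm tall, standing on the tray (6 mm above the tray's underside), near the tray's x = 23 mm, y = 0; origin at the centre of its foot, z up.
- glass_mouth (a point): Centre of the mouth of the glass, level with its rim; the opening is about 74 mm wide.
- mug: Loose green and white mug, 78 mm across, 101 mm tall, right of the row; origin on its underside, 18 mm from the cup's axis towards the ear. The funnel is parked in it, the mug's ear pointing roughly away from the funnel's handle.
- funnel: Loose steel funnel, 78 mm tall, about 0.09 kg: spout 22 mm across; cone with a flat collar under it (50 mm up), 92 mm across. Origin at the centre of the spout's lower end, z up its axis, x towards its handle, a black bar 12 mm wide (y), 18 mm high (z = 58 to 76 mm), from x = 44 to 96 mm. Its collar rests on the mug's rim, spout end 51 mm above the table.
- funnel_grip (a point): Middle of the funnel's handle bar, 72 mm from the axis and 67 mm above the spout end; grip here from above, closing across the bar (along funnel y).
- funnel_tip (a point): Centre of the lower end of the funnel's spout (same point as the funnel's origin).
- carton: Loose upright carton in the row that stands between mug and dock: 47 x 84 x 138 mm; origin at the centre of its underside. The row runs about along world x (away from the robot).
- store_jar: Loose tall jar with a flat lid in the row, 80 mm across, 153 mm tall; origin at the centre of its underside.
- tin: Loose food tin in the row, 75 mm across, 110 mm tall; origin at the centre of its underside.
Mind the look-alikes: they are no part of the job. Leave any blue or red look-alike of the tin alone.

How it is judged:
By the outcome, as a careful person would: the job done as asked, in the order asked, and still so for the second after the job is handed in, while the arm keeps its last pose, push and grip.
It also fails if it takes over 61 s, if anything falls off the work surface, if the arm or the gripper's body presses on something with over 40 N, if the wrist force passes 120 N, or if a joint passes its speed limit or range.

## Robot

A 7-joint arm with a two-finger parallel gripper is mounted at the origin on a cart in front of the work surface, level with it; the furniture and walls round the work are solid. World frame = base frame: x ahead of the robot, y to its left, z up, the work surface at z = 0. Lengths are in m, angles in rad, forces in N, time in s.
With the tool pointing down it reaches from about 0.4 to 0.875 m from the base axis. Payload 19.3 kg.
Tool frame: the origin (TCP) lies on the centre line of the jaws, within the pads' length; the fingertips stand 14 mm ahead of it and the grasp point (between the pads) lies 5 mm behind it (bot.tip_extent is the distance from the TCP to the fingertips, in m); z points along the fingers, y is the line along which they close (so a half turn about z gives the same grasp; the last joint's range is limited). The gripper opens to 85 mm and grips with 20 to 120 N. Pads are 22 mm wide; open, the fingers measure 114 mm over their backs; the gripper's body (76 mm by 85 mm) begins 54 mm behind the grasp point. The pads swing forward as they close: fully open they stand 13 mm farther back than shut.
Start: joints at [-1.255, 0.521, -0.036, 1.599, 0.021, 1.021, -0.113], TCP at [0.235, 0.579, 0.245] pointing down, gripper open.
Joint ranges: [-2.91, 2.91], [-0.3, 2.13], [-1.5, 1.42], [0.17, 2.43], [-1.26, 4.41], [0.16, 1.93], [-2.52, 2.52]. Speed limits (rad/s): [1.89, 1.89, 2.39, 2.39, 3.01, 3.01, 3.01].

## Interface

Orientations are given as [roll, pitch, yaw] about the fixed x, y, z axes, in that order (R = Rz(yaw) Ry(pitch) Rx(roll)).
In Python, from workcell import monitor, grab_frame, camera_model, bot gives the robot as it stands.
- The arm moves only by the tool move_arm, never from a script. Its argument "moves" is a list of rows, each a list of 4 numbers: the shift along the world's x, y, z in mm, then the turn about the world's z in rad. A call has 1 to 12 rows; each row is the pose to reach, as a shift and turn from the pose commanded when the call began; what a row does not reach only later rows make up. A row lasts 1/8 s, in which the tool goes at most 62.5 mm and 10.7 degrees, less where a joint would pass 70% of its speed; a pose out of reach is approached as far as the arm can. A call with a gripper value outside its range is refused whole. "gripper" is the opening, from 0 (shut) to 1 (fully open), set as the call begins (left out, the last holds). The fingers move at their own pace and stop on an object; "newtons" is the grip in N (left out, the last holds). Time passes only in rows, so rows that repeat a pose let the fingers close. It gives the time, the measured TCP pose, the force, the opening and the grip force at its end, in the units of the state.
- monitor.observe(): the state, without advancing time (a new reading comes with each control period).
- grab_frame(name): name is "side" or "top"; returns the picture (420x560x3 uint8, blue, green, red); there is no depth.
- camera_model(name): a dict with "vfov" (degrees; the focal length in pixels is half the picture's height over the tangent of half this angle, whatever the lens; pixels are square), "cx", "cy" (the principal point, pixels), "R" (3x3) and "t" (3): a world point X has camera coordinates R X + t. Camera axes: x right, y down, z forward; pixel columns grow to the right and rows downward; lengths in m; the calibration is good to about 2 mm. A picture is of the moment at which its call begins. camera_model takes no time and is no camera call.
- bot.job_done(): hands the job in; it is judged then, once.
The state is a dict: "clock": time; "qpos": joint angles; "qd": joint speeds; "joint_efforts": joint torques, N m; "position": TCP position; "tool_rot": TCP orientation; "force": force on the tool from outside, world axes, zero at the start; "moment": the same for the moment, N m; "grip_width": finger opening in m; "finger_force": force on a finger pad.
Only numpy, scipy, OpenCV 4.12 (cv2) and the standard library are available. Lean on these libraries where they do the work, as an engineer would, in place of code of your own. Each camera call takes 0.05 s, during which the arm holds its last target. There are 200 camera calls.

## Working session

There is one attempt and no reset: what is moved stays moved. The work goes in short steps, Python scripts to look and compute and a tool call to move; the robot and the scene stay as the last step left them, time stands still between calls to the robot, and variables do not carry over. Pictures are saved under pics/ and viewed, at most 10 in all, crops included, and the job is handed in when it is done.

Besides the shell and the picture viewer there is one more tool, called after ">>>" by a JSON object that holds its "name" and its "arguments", one argument or row to a line. move_arm: Moves the arm, as the interface text tells. Its arguments: {"type":"object","properties":{"moves":{"type":"array","items":{"type":"array","items":{"type":"number"}}},"gripper":{"type":"number"},"newtons":{"type":"number"}},"required":["moves"]}

```bash
mkdir -p pics; cat > h.py <<'E'
import numpy as np, cv2
from workcell import monitor, grab_frame, camera_model, bot
def cam(n):
    m=camera_model(n); return m, 210/np.tan(np.radians(m['vfov'])/2), np.array(m['R']), np.array(m['t'])
def ray(n,u,v):
    m,f,R,t=cam(n); d=R.T@np.array([(u-m['cx'])/f,(v-m['cy'])/f,1]); return -R.T@t,d
def atz(n,u,v,z):
    c,d=ray(n,u,v); return c+d*(z-c[2])/d[2]
def proj(n,X):
    m,f,R,t=cam(n); p=R@np.array(X)+t; return [m['cx']+f*p[0]/p[2],m['cy']+f*p[1]/p[2]]
def tri(ps):
    A=0;b=0
    for n,u,v in ps:
        c,d=ray(n,u,v); d=d/np.linalg.norm(d); P=np.eye(3)-np.outer(d,d); A=A+P; b=b+P@c
    return np.linalg.solve(A,b)
E
python3 - <<'E'
from h import *
for n in('top','side'):
    m=camera_model(n); print({k:v for k,v in m.items()}, -np.array(m['R']).T@np.array(m['t']))
    cv2.imwrite(f'pics/{n}0.png',cv2.resize(grab_frame(n),(800,600),interpolation=cv2.INTER_CUBIC))
print(monitor.observe())
E
```

```text
{'vfov': 48.32531785590412, 'cx': 277.36580348021516, 'cy': 208.6873370523631, 'R': array([[-0.13546935, -0.99077371, -0.00393859],
       [-0.97076922,  0.13352696, -0.1994434 ],
       [ 0.19812919, -0.023195  , -0.97990143]]), 't': array([0.07873537, 0.54655743, 1.12053638])} [0.3192364  0.03101963 1.20733259]
{'vfov': 44.55974470198075, 'cx': 270.9278705096911, 'cy': 212.67025020792502, 'R': array([[ 0.99982687,  0.01831302,  0.00329512],
       [ 0.01327968, -0.57824204, -0.81575719],
       [-0.0130336 ,  0.81565972, -0.57838512]]), 't': array([-0.52935415,  0.06972974,  1.33726238])} [ 0.54576586 -1.04073631  0.83207949]
{'clock': 0.1, 'qpos': array([-1.25520346,  0.52198598, -0.03634541,  1.59995444,  0.02120215,
        1.02109975, -0.11279436]), 'qd': array([ 0.00167824, -0.00023676,  0.00253348, -0.00132765, -0.00028472,
       -0.00155095, -0.00098745]), 'joint_efforts': array([ 3.20349267e-03, -9.28490281e+01,  1.98359303e+00, -3.70547247e+01,
        1.80712470e-02,  5.30869322e-03,  6.73412728e-06]), 'position': array([0.23509479, 0.57878104, 0.24476217]), 'tool_rot': array([-3.14053230e+00,  6.74360393e-05,  2.75581126e+00]), 'force': array([ 0.01195633,  0.31515355, -0.30804059]), 'moment': array([ 0.01206689,  0.05665068, -0.05010666]), 'finger_force': 0.0, 'grip_width': 0.08527942056653985}
```

View pics/top0.png

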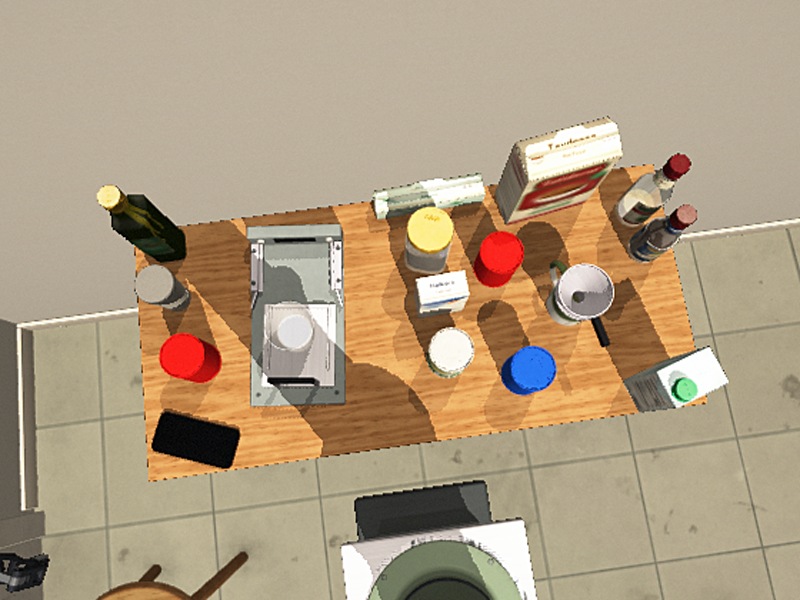

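View pics/side0.png

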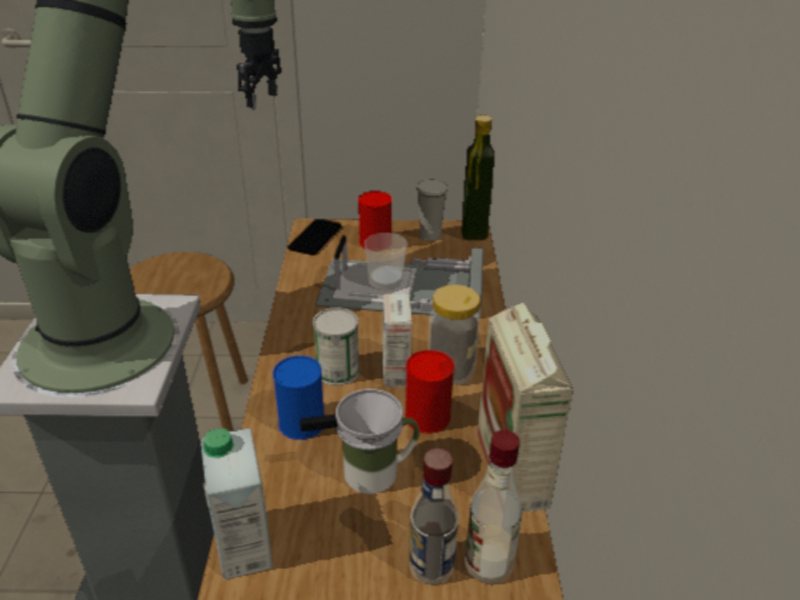

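The top view shows the dock (plate 250–345, 225–405), the tray with the glass at (293,330), and the handle bar at (293,381). The row is jar (430,240), carton (440,292) and white-lidded tin (450,352). The funnel sits in the mug at (585,293), its handle ending near (605,345). The other glass at (160,287) and the red and blue cans are look-alikes: only the glass on the tray and the funnel in the green/white mug fit the description. Enlarged crops follow to confirm this.

```bash
python3 - <<'E'
from h import *
t=grab_frame('top'); s=grab_frame('side')
def crop(im,x,y,w,h,k): return cv2.resize(im[y:y+h,x:x+w],None,fx=k,fy=k,interpolation=cv2.INTER_CUBIC)
a=crop(t,165,150,100,150,4); b=crop(t,350,170,100,150,4)
cv2.imwrite('pics/a.png',np.hstack([a,b]))
a=crop(s,215,155,133,75,6)[:, :800]; c=crop(s,200,260,133,100,3); 
cv2.imwrite('pics/b.png',a)
cv2.imwrite('pics/c.png',crop(s,195,260,130,95,6))
E
```

```text
(no output)
```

View pics/a.png

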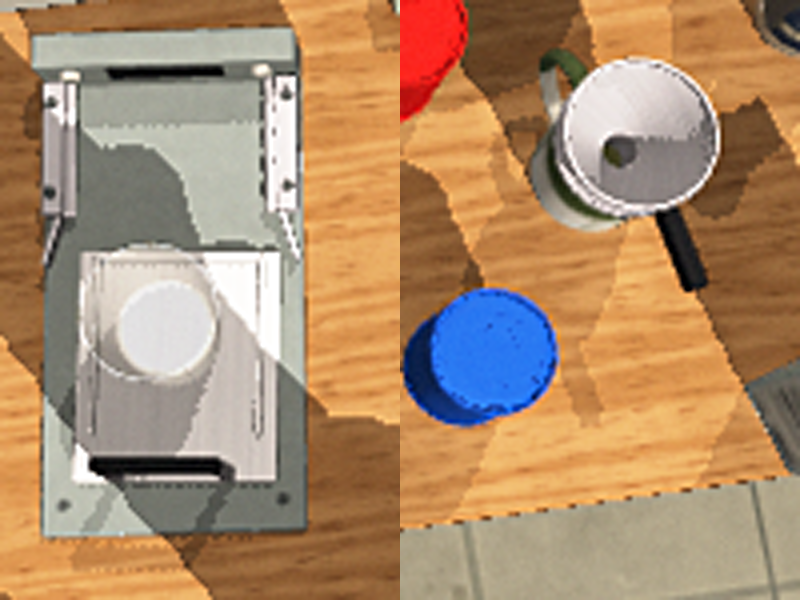

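View pics/b.png

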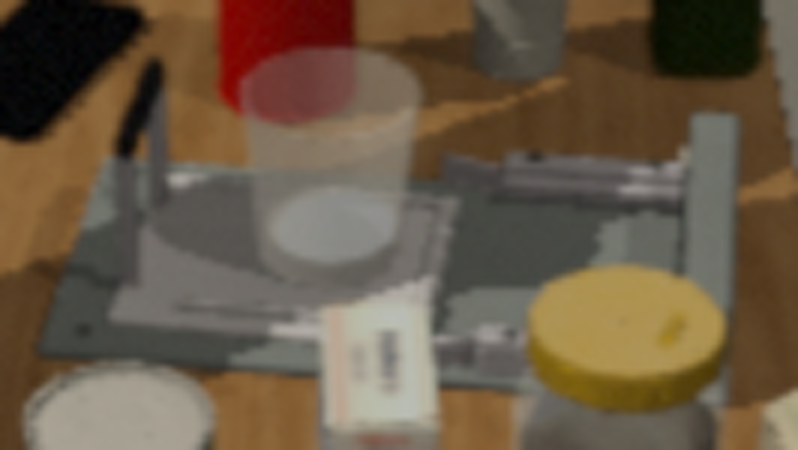

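View pics/c.png

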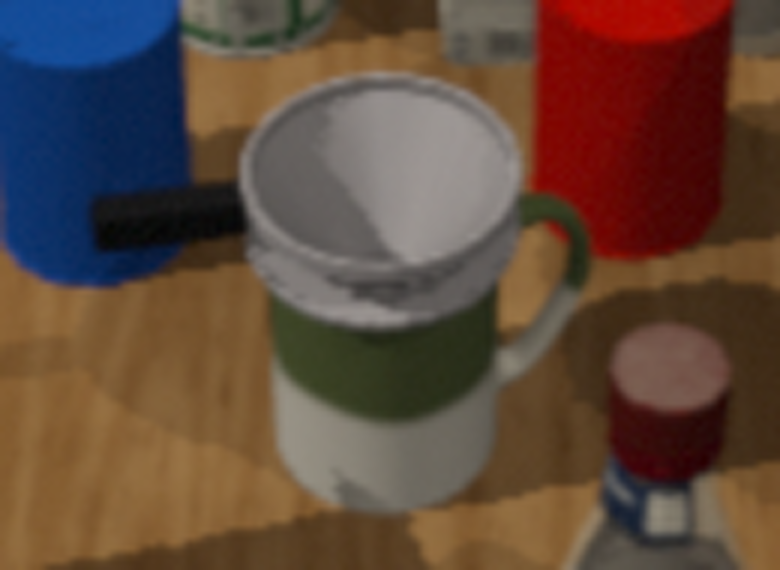

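The crops confirm it: the clear glass stands on the tray in front of the dock mouth, with the black bail at crop (156,466). The steel funnel sits in the green/white mug, rim centre at crop (641,134), with its bar running to (698,287).

```bash
python3 - <<'E'
from h import *
np.set_printoptions(precision=4,suppress=True)
A=lambda x,y,z: atz('top',165+x/4-.375,150+y/4-.375,z)
B=lambda x,y,z: atz('top',350+(x-400)/4-.375,170+y/4-.375,z)
S=lambda x,y:('side',215+x/6-.4,155+y/6-.4)
for n,p in dict(plFL=(42,530,.008),plFR=(306,532,.008),wallBL=(31,36,.058),wallBR=(295,30,.058),wallFL=(33,68,.058),wallFR=(295,64,.058),
 lipLi=(76,85,.018),lipLi2=(74,212,.018),lipRi=(264,80,.018),lipRi2=(268,210,.018),guideLo=(44,85,.018),guideLo2=(44,214,.018),guideRo=(296,80,.018),guideRo2=(297,212,.018),
 trFL=(81,253,.014),trFR=(279,252,.014),trRL=(74,480,.014),trRR=(279,480,.014),
 barL=(90,466,.096),barR=(222,467,.096),glassrim=(149,312,.103),foot=(166,328,.016)).items(): print(n,A(*p))
for n,p in dict(rimc=(641,134,.129),rimL=(563,134,.129),rimR=(719,134,.129),rimT=(641,57,.129),rimB=(641,212,.129),hole=(620,152,.058),hend=(697,283,.127),hst=(668,212,.127)).items(): print(n,B(*p))
print('bar tri',tri([S(141,102),('top',165+156/4-.375,150+466/4-.375)]))
print('barends side',tri([S(125,145),('top',165+222/4-.375,150+467/4-.375)]),tri([S(155,65),('top',165+90/4-.375,150+466/4-.375)]))
C=lambda x,y:('side',195+x/6-.4,260+y/6-.4)
print('rim tri',tri([C(380,168),('top',350+241/4-.375,170+134/4-.375)]))
print('glassrim tri',tri([S(332,87),('top',165+149/4-.375,150+312/4-.375)]))
# tops in row
for n,p in dict(jar=(430,230,.153),carton=(442,285,.138),tin=(450,350,.110),blue=(528,370,.11),red=(502,247,.11)).items(): print(n,atz('top',p[0]*.7,p[1]*.7,p[2]))
E
```

```text
plFL [0.4088 0.2852 0.008 ]
plFR [0.3848 0.1195 0.008 ]
wallBL [0.7181 0.2527 0.058 ]
wallBR [0.6989 0.0846 0.058 ]
wallFL [0.6967 0.2534 0.058 ]
wallFR [0.6764 0.0873 0.058 ]
lipLi [0.6943 0.2341 0.018 ]
lipLi2 [0.6091 0.2436 0.018 ]
lipRi [0.6807 0.1108 0.018 ]
lipRi2 [0.5932 0.1184 0.018 ]
guideLo [0.6972 0.255  0.018 ]
guideLo2 [0.6104 0.2631 0.018 ]
guideRo [0.6779 0.0899 0.018 ]
guideRo2 [0.5893 0.0999 0.018 ]
trFL [0.5823 0.2424 0.014 ]
trFR [0.5654 0.1148 0.014 ]
trRL [0.4368 0.261  0.014 ]
trRR [0.4192 0.1321 0.014 ]
barL [0.4356 0.235  0.096 ]
barR [0.4245 0.1577 0.096 ]
glassrim [0.5214 0.1898 0.103 ]
foot [0.5254 0.1926 0.016 ]
rimc [ 0.508  -0.3053  0.129 ]
rimL [ 0.5143 -0.2599  0.129 ]
rimR [ 0.5018 -0.3507  0.129 ]
rimT [ 0.554  -0.3143  0.129 ]
rimB [ 0.4622 -0.2964  0.129 ]
hole [ 0.5109 -0.3123  0.058 ]
hend [ 0.417  -0.3212  0.127 ]
hst [ 0.4603 -0.3126  0.127 ]
bar tri [0.432  0.1969 0.0939]
barends side [0.4267 0.1583 0.0938] [0.4367 0.2359 0.0914]
rim tri [ 0.5085 -0.3051  0.1295]
glassrim tri [0.5217 0.1894 0.1077]
jar [ 0.638  -0.0644  0.153 ]
carton [ 0.547  -0.0715  0.138 ]
tin [ 0.4426 -0.0709  0.11  ]
blue [ 0.3927 -0.1924  0.11  ]
red [ 0.6045 -0.1851  0.11  ]
```

>>> {"name": "move_arm", "arguments": {
  "moves": [
    [18, -35, 0, -0.11],
    [36, -70, 0, -0.23],
    [54, -105, 0, -0.35],
    [72, -140, 0, -0.47],
    [90, -175, 0, -0.6],
    [108, -210, 0, -0.73],
    [126, -245, 0, -0.85],
    [144, -280, 0, -0.97],
    [162, -316, 0, -1.09],
    [180, -350, 0, -1.2],
    [196, -382, 0, -1.31],
    [196, -382, 0, -1.313]
  ],
  "gripper": 0.42,
  "newtons": 40
}}

```text
clock: 1.7
position: [0.4321, 0.1949, 0.2454]
tool_rot: [3.141, 0.0, 1.438]
force: [-0.0, 1.3, -0.7]
grip_width: 0.036
finger_force: 0.0
```

>>> {"name": "move_arm", "arguments": {
  "moves": [
    [0, 0, -15, 0],
    [0, 0, -35, 0],
    [0, 0, -55, 0],
    [0, 0, -75, 0],
    [0, 0, -95, 0],
    [0, 0, -115, 0],
    [0, 0, -130, 0],
    [0, 0, -142, 0],
    [0, 0, -152, 0],
    [0, 0, -159, 0],
    [0, 0, -159, 0]
  ]
}}

```text
clock: 3.08
position: [0.4311, 0.197, 0.086]
tool_rot: [-3.141, 0.0, 1.443]
force: [0.7, 0.3, -0.9]
grip_width: 0.0359
finger_force: 0.0
```

```bash
python3 - <<'E'
from h import *
o=monitor.observe(); print(o['position'],o['tool_rot'],o['force'],o['grip_width'])
t=grab_frame('top'); s=grab_frame('side')
def crop(im,x,y,w,h,k): return cv2.resize(im[y:y+h,x:x+w],None,fx=k,fy=k,interpolation=cv2.INTER_CUBIC)
cv2.imwrite('pics/d.png',np.hstack([crop(t,165,150,100,150,4),crop(s,205,90,100,150,4)]))
E
```

```text
[0.4311206  0.19697495 0.08603735] [-3.14123331e+00  2.41661829e-04  1.44271932e+00] [ 0.70283223  0.27459662 -0.86869908] 0.03594055845706506
```

View pics/d.png

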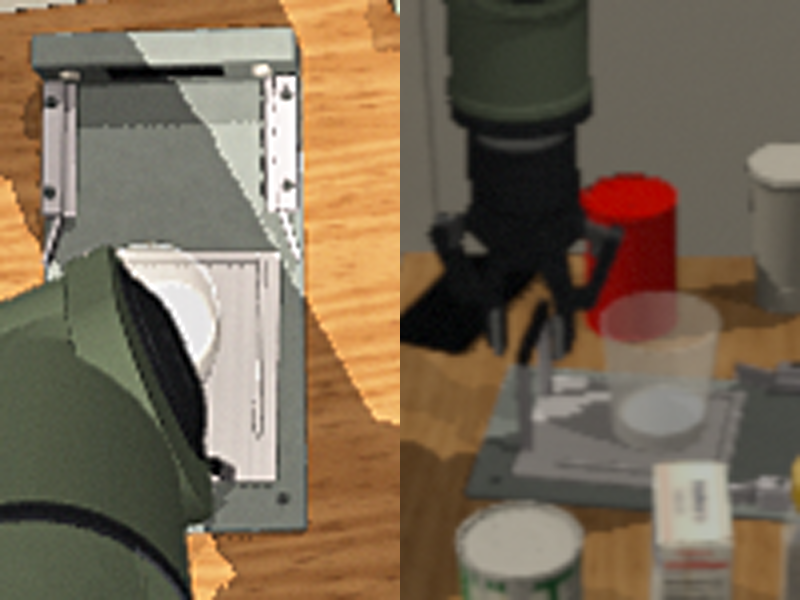

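The jaws straddle the bar at crop (530,330), clear of the glass, so I'm closing them.

>>> {"name": "move_arm", "arguments": {
  "moves": [
    [0, 0, 0, 0],
    [0, 0, 0, 0],
    [0, 0, 0, 0],
    [0, 0, 0, 0],
    [0, 0, 0, 0],
    [0, 0, 0, 0]
  ],
  "gripper": 0,
  "newtons": 60
}}

```text
clock: 3.92
position: [0.432, 0.1971, 0.0868]
tool_rot: [3.14, -0.001, 1.442]
force: [3.1, -1.1, 6.5]
grip_width: 0.0087
finger_force: 60.2
```

>>> {"name": "move_arm", "arguments": {
  "moves": [
    [2, 1, 0, 0.005],
    [5, 1.5, 0, 0.012],
    [8, 1.5, 0, 0.02],
    [11, 1.4, 0, 0.021],
    [15, 1, 0, 0.021],
    [19, 0.5, 0, 0.021],
    [23, 0, 0, 0.021],
    [27, -0.4, 0, 0.021],
    [31, -0.8, 0, 0.021],
    [36, -1.3, 0, 0.021],
    [40, -1.7, 0, 0.021],
    [40, -1.7, 0, 0.021]
  ]
}}

```text
clock: 5.42
position: [0.4685, 0.1959, 0.0867]
tool_rot: [-3.136, 0.0, 1.465]
force: [-21.3, 1.9, 31.1]
grip_width: 0.0088
finger_force: 63.6
```

>>> {"name": "move_arm", "arguments": {
  "moves": [
    [0, 0, 0.5, 0],
    [0, 0, 1, 0],
    [0, 0, 1, 0]
  ]
}}

```text
clock: 5.8
position: [0.471, 0.1953, 0.0872]
tool_rot: [-3.141, 0.0, 1.464]
force: [-2.7, 0.4, -1.7]
grip_width: 0.0087
finger_force: 58.9
```

```bash
python3 - <<'E'
from h import *
o=monitor.observe(); print(o['position'],o['tool_rot'],o['force'],o['moment'])
t=grab_frame('top'); s=grab_frame('side')
def crop(im,x,y,w,h,k): return cv2.resize(im[y:y+h,x:x+w],None,fx=k,fy=k,interpolation=cv2.INTER_CUBIC)
cv2.imwrite('pics/e.png',np.hstack([crop(t,165,150,90,150,4),crop(s,215,120,110,150,4)]))
E
```

```text
[0.47102587 0.19532097 0.08719457] [-3.14119526e+00  2.01564937e-04  1.46384151e+00] [-2.72690056  0.41406409 -1.70098728] [0.14979386 0.51157976 0.04022653]
```

View pics/e.png

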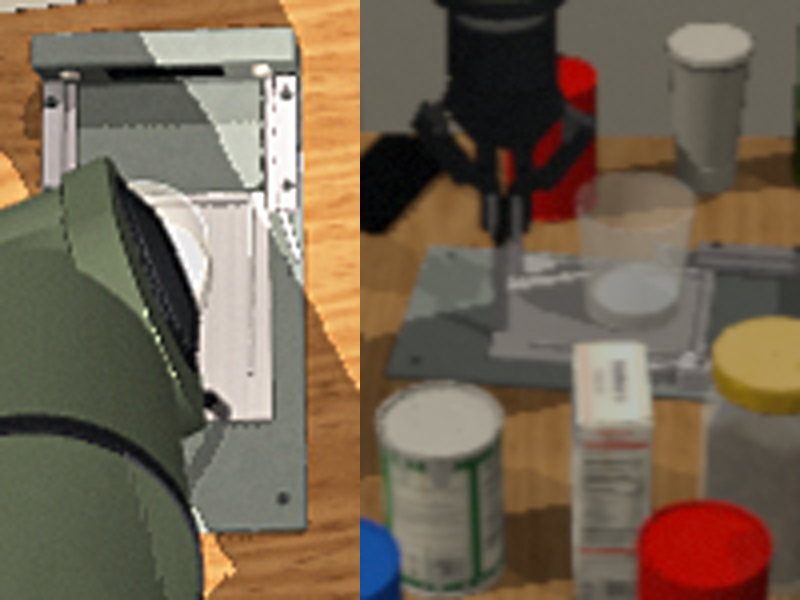

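The tray is intact and entering the slot, with its front right corner at crop (268,193) going under the lip. I'm continuing.

>>> {"name": "move_arm", "arguments": {
  "moves": [
    [3, -0.3, 0, 0],
    [6, -0.6, 0, 0],
    [9, -0.9, 0, 0],
    [12, -1.3, 0, 0],
    [15, -1.6, 0, 0],
    [18, -1.9, 0, 0],
    [21, -2.2, 0, 0],
    [24, -2.5, 0, 0],
    [27, -2.8, 0, 0],
    [30, -3.2, 0, 0]
  ]
}}

```text
clock: 7.15
position: [0.5014, 0.1921, 0.0873]
tool_rot: [-3.142, 0.0, 1.464]
force: [-1.4, 0.9, -2.4]
grip_width: 0.0087
finger_force: 58.8
```

>>> {"name": "move_arm", "arguments": {
  "moves": [
    [3, -0.3, 0, 0],
    [6, -0.6, 0, 0],
    [9, -0.9, 0, 0],
    [12, -1.3, 0, 0],
    [15, -1.6, 0, 0],
    [18, -1.9, 0, 0],
    [21, -2.2, 0, 0],
    [24, -2.5, 0, 0],
    [27, -2.8, 0, 0],
    [30, -3.2, 0, 0],
    [33, -3.5, 0, 0],
    [35, -3.7, 0, 0]
  ]
}}

```text
clock: 8.65
position: [0.5364, 0.1884, 0.0873]
tool_rot: [-3.142, -0.0, 1.464]
force: [-2.2, 0.2, -1.6]
grip_width: 0.0085
finger_force: 58.9
```

>>> {"name": "move_arm", "arguments": {
  "moves": [
    [1.5, -0.2, 0, 0],
    [3, -0.3, 0, 0],
    [4.5, -0.5, 0, 0],
    [6, -0.6, 0, 0],
    [7, -0.7, 0, 0]
  ]
}}

```text
clock: 9.28
position: [0.5433, 0.1877, 0.0873]
tool_rot: [-3.142, -0.0, 1.464]
force: [-2.1, -0.6, -3.1]
grip_width: 0.009
finger_force: 58.9
```

>>> {"name": "move_arm", "arguments": {
  "moves": [
    [1, -0.1, 0, 0],
    [2, -0.2, 0, 0],
    [3, -0.3, 0, 0],
    [3, -0.3, 0, 0]
  ]
}}

```text
clock: 9.78
position: [0.5455, 0.1874, 0.0871]
tool_rot: [-3.14, 0.0, 1.464]
force: [-7.2, -0.2, 0.2]
grip_width: 0.0086
finger_force: 59.3
```

>>> {"name": "move_arm", "arguments": {
  "moves": [
    [1, -0.1, 0, 0],
    [2, -0.2, 0, 0],
    [2, -0.2, 0, 0]
  ]
}}

```text
clock: 10.15
position: [0.5454, 0.1874, 0.0869]
tool_rot: [-3.136, 0.001, 1.464]
force: [-19.4, 0.9, 8.8]
grip_width: 0.0087
finger_force: 60.6
```

>>> {"name": "move_arm", "arguments": {
  "moves": [
    [-1.5, 0, 0, 0],
    [-1.5, 0, 0, 0],
    [-1.5, 0, 0, 0],
    [-1.5, 0, 0, 0]
  ],
  "gripper": 0.4
}}

```text
clock: 10.65
position: [0.5469, 0.1872, 0.0874]
tool_rot: [3.141, -0.0, 1.464]
force: [0.7, 0.3, 0.4]
grip_width: 0.0341
finger_force: 0.0
```

>>> {"name": "move_arm", "arguments": {
  "moves": [
    [0, 0, 15, 0],
    [0, 0, 35, 0],
    [0, 0, 60, 0],
    [0, 0, 95, 0],
    [0, 0, 135, 0],
    [0, 0, 180, 0],
    [0, 0, 185, 0],
    [0, -20, 185, -0.05],
    [0, -60, 185, -0.15],
    [0, -110, 185, -0.27],
    [0, -160, 185, -0.4],
    [0, -160, 185, -0.4]
  ]
}}

```text
clock: 12.15
position: [0.5459, 0.0221, 0.272]
tool_rot: [3.142, 0.002, 1.054]
force: [0.6, 0.5, -0.5]
grip_width: 0.0342
finger_force: 0.0
```

```bash
python3 - <<'E'
from h import *
o=monitor.observe(); print(o['position'],o['tool_rot'],o['force'])
t=grab_frame('top'); s=grab_frame('side')
def crop(im,x,y,w,h,k): return cv2.resize(im[y:y+h,x:x+w],None,fx=k,fy=k,interpolation=cv2.INTER_CUBIC)
cv2.imwrite('pics/f.png',np.hstack([crop(t,165,150,100,150,4),crop(s,235,120,100,150,4)]))
E
```

```text
[0.54585667 0.02210604 0.27199726] [3.14153574e+00 1.92012651e-03 1.05388978e+00] [ 0.5878121   0.5260624  -0.48738923]
```

View pics/f.png

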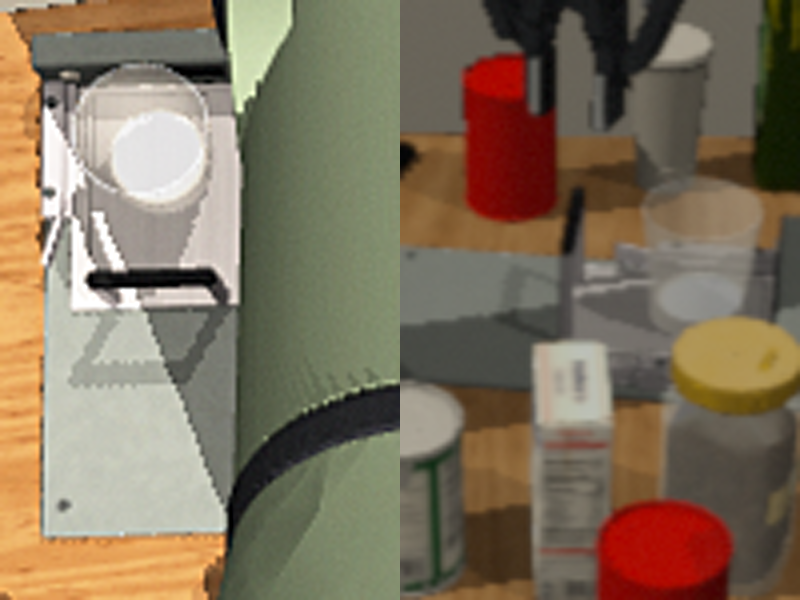

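The tray sits deep in the slot, with its bar at crop (153,277) and the glass upright with its rim centre near (143,133). Next is the funnel.

>>> {"name": "move_arm", "arguments": {
  "moves": [
    [-8, -25, 0, -0.06],
    [-20, -62, 0, -0.16],
    [-32, -100, 0, -0.26],
    [-44, -138, 0, -0.36],
    [-56, -176, 0, -0.46],
    [-68, -214, 0, -0.56],
    [-80, -252, 0, -0.66],
    [-92, -288, 0, -0.75],
    [-102, -318, 0, -0.82],
    [-108, -338, 0, -0.87],
    [-110, -345, 0, -0.882],
    [-110, -345, 0, -0.882]
  ]
}}

```text
clock: 13.75
position: [0.4366, -0.3176, 0.2722]
tool_rot: [-3.141, 0.0, 0.182]
force: [0.6, 0.7, -0.5]
grip_width: 0.0343
finger_force: 0.0
```

>>> {"name": "move_arm", "arguments": {
  "moves": [
    [0, 0, -5, 0],
    [0, 0, -15, 0],
    [0, 0, -25, 0],
    [0, 0, -35, 0],
    [0, 0, -40, 0],
    [0, 0, -40, 0]
  ]
}}

```text
clock: 14.5
position: [0.4366, -0.3178, 0.232]
tool_rot: [-3.141, 0.001, 0.182]
force: [-0.1, -0.0, 0.6]
grip_width: 0.0339
finger_force: 0.0
```

```bash
python3 - <<'E'
from h import *
o=monitor.observe(); print(o['position'],o['tool_rot'],o['force'])
C=np.array([.508,-.305]); d=np.array([-.984,-.179])
for r in (.044,.096):
  for z in (.109,.127): print(r,z,[(a-b+.4)*6 for a,b in zip(proj('side',[*(C+r*d),z]),(195,260))])
t=grab_frame('top'); s=grab_frame('side')
def crop(im,x,y,w,h,k): return cv2.resize(im[y:y+h,x:x+w],None,fx=k,fy=k,interpolation=cv2.INTER_CUBIC)
cv2.imwrite('pics/g.png',np.hstack([crop(t,165,150,100,150,4),crop(s,185,200,100,150,4)]))
E
```

```text
[ 0.43658245 -0.31775124  0.23196862] [-3.14133386e+00  5.15731932e-04  1.81623291e-01] [-0.11856539 -0.03705289  0.63211482]
0.044 0.109 [np.float64(245.1454464426015), np.float64(228.1574635625086)]
0.044 0.127 [np.float64(243.11734698959788), np.float64(188.40947486942764)]
0.096 0.109 [np.float64(86.77493827009349), np.float64(246.04191059322227)]
0.096 0.127 [np.float64(83.07670238968697), np.float64(206.20445922225906)]
```

View pics/g.png

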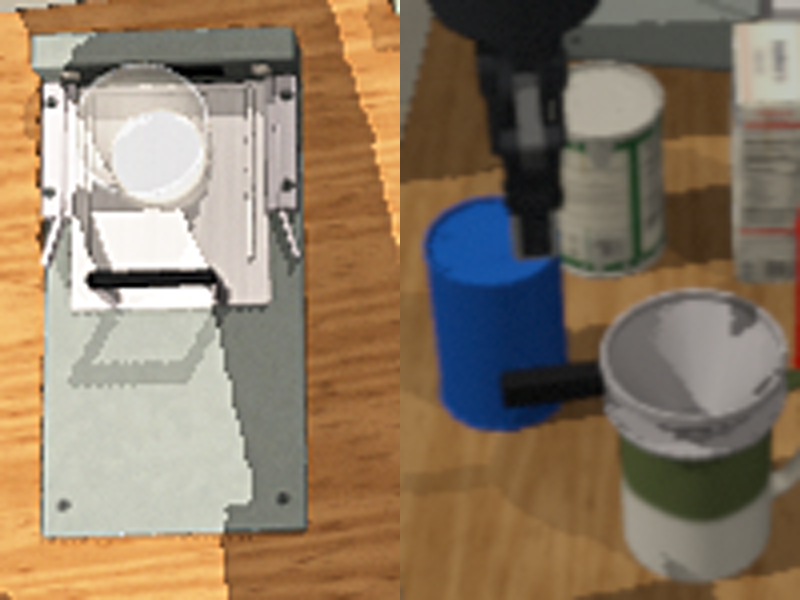

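The jaws are above the bar at crop (535,250). The bar, at (505–600, 385), lies in line below, and the funnel rim is at (697,350).

>>> {"name": "move_arm", "arguments": {
  "moves": [
    [1, 0, -12, 0],
    [1, 0, -28, 0],
    [1, 0, -45, 0],
    [1, 0, -62, 0],
    [1, 0, -78, 0],
    [1, 0, -92, 0],
    [1, 0, -103, 0],
    [1, 0, -111, 0],
    [1, 0, -117, 0],
    [1, 0, -118, 0],
    [1, 0, -118, 0]
  ]
}}

```text
clock: 15.98
position: [0.4378, -0.3178, 0.1145]
tool_rot: [3.141, -0.0, 0.182]
force: [-0.7, 0.3, 0.0]
grip_width: 0.0342
finger_force: 0.0
```

>>> {"name": "move_arm", "arguments": {
  "moves": [
    [0, 0, 0, 0],
    [0, 0, 0, 0],
    [0, 0, 0, 0],
    [0, 0, 0, 0],
    [0, 0, 0, 0],
    [0, 0, 0, 0]
  ],
  "gripper": 0,
  "newtons": 50
}}

```text
clock: 16.73
position: [0.4378, -0.3178, 0.1144]
tool_rot: [3.141, -0.0, 0.182]
force: [0.2, -0.4, 4.6]
grip_width: 0.011
finger_force: 50.7
```

```bash
python3 - <<'E'
from h import *
np.set_printoptions(precision=4,suppress=True)
A=lambda x,y,z: atz('top',165+x/4-.375,150+y/4-.375,z)
for n,p in dict(barL=(88,278,.096),barR=(217,278,.096),trRL=(72,307,.014),trRR=(270,303,.014),rimL=(76,132,.103),rimR=(210,132,.103),rimT=(144,63,.103)).items(): print(n,A(*p))
g=np.array([.632,.178])
print([ (np.array(proj('top',[g[0]+.042*np.cos(a),g[1]+.042*np.sin(a),.103]))-[165,150]+.375)*4 for a in (0,1.571,3.1416,-1.571)])
print(monitor.observe()['position'],monitor.observe()['tool_rot'])
E
```

```text
barL [0.5483 0.2252 0.096 ]
barR [0.5377 0.148  0.096 ]
trRL [0.5477 0.2516 0.014 ]
trRR [0.5329 0.1245 0.014 ]
rimL [0.6379 0.2224 0.103 ]
rimR [0.6267 0.1415 0.103 ]
rimT [0.6757 0.1769 0.103 ]
[array([142.4388,  65.9385]), array([ 80.9095, 140.7572]), array([156.7204, 198.2669]), array([218.0309, 122.5254])]
[ 0.4378 -0.3178  0.1144] [ 3.1414 -0.0002  0.1818]
```

>>> {"name": "move_arm", "arguments": {
  "moves": [
    [0, 0, 3, 0],
    [0, 0, 8, 0],
    [0, 0, 15, 0],
    [0, 0, 24, 0],
    [0, 0, 34, 0],
    [0, 0, 46, 0],
    [0, 0, 60, 0],
    [0, 0, 76, 0],
    [0, 0, 94, 0],
    [0, 0, 114, 0],
    [0, 0, 135, 0],
    [0, 0, 152, 0]
  ]
}}

```text
clock: 18.23
position: [0.4377, -0.3178, 0.2678]
tool_rot: [3.141, -0.001, 0.182]
force: [0.1, -0.2, -1.5]
grip_width: 0.0107
finger_force: 50.1
```

```bash
python3 - <<'E'
from h import *
print(monitor.observe()['position'])
t=grab_frame('top'); s=grab_frame('side')
def crop(im,x,y,w,h,k): return cv2.resize(im[y:y+h,x:x+w],None,fx=k,fy=k,interpolation=cv2.INTER_CUBIC)
cv2.imwrite('pics/i.png',np.hstack([crop(t,350,150,100,150,4),crop(s,210,200,100,150,4)]))
E
```

```text
[ 0.43773254 -0.31784029  0.26783318]
```

View pics/i.png

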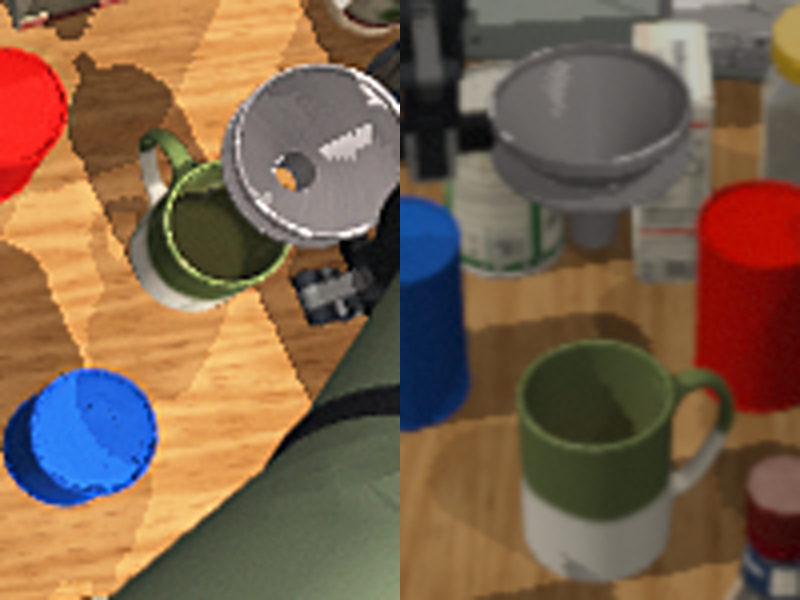

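The funnel hangs upright above the mug, rim centre at side crop (591,110) and spout end at about (594,243). The mug stands, and the blue and red cans are untouched.

```bash
python3 - <<'E'
from h import *
np.set_printoptions(precision=4,suppress=True)
S=lambda x,y:('side',210+(x-400)/4-.375,200+y/4-.375)
print('rim',tri([S(591,111),('top',350+314/4-.375,150+152/4-.375)]))
C=np.array([.5079,-.305])
f=lambda X:[400+(proj('side',X)[0]-210+.375)*4,(proj('side',X)[1]-200+.375)*4]
T=lambda X:[(proj('top',X)[0]-350+.375)*4,(proj('top',X)[1]-150+.375)*4]
for z in (.2044,.2824): print(z,f([*C,z]),T([*C,z]))
for a in (0,1.57,3.14,-1.57): print(f([C[0]+.046*np.cos(a),C[1]+.046*np.sin(a),.2824]),T([C[0]+.046*np.cos(a),C[1]+.046*np.sin(a),.2824]))
print('spout low edge',f([C[0],C[1]-.011,.2044]))
G=lambda x,y:('side',215+x/6-.4,155+y/6-.4)
# glass from pic f side (235,120)
F=lambda x,y:('side',235+(x-400)/4-.375,120+y/4-.375)
print('glass',tri([F(702,206),('top',165+144/4-.375,150+132/4-.375)]))
E
```

```text
rim [ 0.5094 -0.3027  0.2758]
0.2044 [np.float64(588.9297363067942), np.float64(235.35612990564073)] [np.float64(277.9983817644429), np.float64(185.2704938930592)]
0.2824 [np.float64(586.7391067854539), np.float64(102.33121273890697)] [np.float64(322.9420102414813), np.float64(150.56403948826596)]
[np.float64(689.4233338006766), np.float64(103.7283250807186)] [np.float64(304.99000671058866), np.float64(64.33997544555734)]
[np.float64(590.9188386021701), np.float64(43.32416997890732)] [np.float64(233.83319229592644), np.float64(162.49832294035502)]
[np.float64(484.20243153425656), np.float64(100.83826738419145)] [np.float64(341.09814032725126), np.float64(238.47517049976977)]
[np.float64(582.3737571266983), np.float64(166.3665439758555)] [np.float64(411.822379042037), np.float64(138.51800648862275)]
spout low edge [np.float64(587.9681814270898), np.float64(250.73734104411506)]
glass [0.6325 0.181  0.1075]
```

>>> {"name": "move_arm", "arguments": {
  "moves": [
    [2, 8, 4, 0],
    [7, 26, 8, 0],
    [16, 62, 8, 0],
    [27, 106, 8, 0],
    [39, 152, 8, 0],
    [51, 198, 8, 0],
    [63, 244, 8, 0],
    [75, 290, 8, 0],
    [87, 336, 8, 0],
    [98, 380, 8, 0],
    [108, 418, 8, 0],
    [115, 447, 8, 0]
  ]
}}

```text
clock: 19.82
position: [0.5523, 0.1316, 0.2735]
tool_rot: [3.142, 0.001, 0.183]
force: [0.1, -1.0, -1.0]
grip_width: 0.0114
finger_force: 50.1
```

>>> {"name": "move_arm", "arguments": {
  "moves": [
    [4, 17, 0, 0],
    [7, 29, 0, 0],
    [9, 36, 0, 0],
    [9, 37, 0, 0],
    [9, 37, -8, 0],
    [9, 37, -20, 0],
    [9, 37, -34, 0],
    [9, 37, -45, 0],
    [9, 37, -55, 0],
    [9, 37, -62, 0],
    [9, 37, -65, 0],
    [9, 37, -65, 0]
  ]
}}

```text
clock: 21.32
position: [0.5618, 0.1663, 0.2093]
tool_rot: [-3.142, -0.0, 0.182]
force: [0.0, -0.4, -1.0]
grip_width: 0.011
finger_force: 50.1
```

```bash
python3 - <<'E'
from h import *
np.set_printoptions(precision=4,suppress=True)
o=monitor.observe(); print(o['clock'],o['position'],o['tool_rot'],o['force'])
t=grab_frame('top'); s=grab_frame('side'); cv2.imwrite('pics/j_t.png',t); cv2.imwrite('pics/j_s.png',s)
# side view: compare with earlier pre-funnel? print grayscale rows under the funnel axis prediction
p=o['position']; C=p[:2]+[.0717,.0145]; tip=p[2]-.0634
print('C,tip',C,tip, proj('side',[*C,tip]),proj('side',[*C,tip+.078]),proj('side',[.6335,.181,.103]))
b=cv2.imread('pics/f.png'); 
u=int(round(proj('side',[*C,tip])[0]))
for v in range(110,190): print(v,' '.join('%3d'%x for x in cv2.cvtColor(s,cv2.COLOR_BGR2GRAY)[v,u-30:u+31:2]))
E
```

```text
21.325 [0.5618 0.1663 0.2093] [-3.1416 -0.0001  0.1818] [ 0.0044 -0.4499 -1.0482]
C,tip [0.6335 0.1808] 0.14591056018178905 [np.float64(310.61299295536094), np.float64(159.1322939648496)] [np.float64(312.04000347918185), np.float64(133.12649966309033)] [np.float64(309.87887988895295), np.float64(172.68763198078955)]
110  31  31  35  27  24  25  40  98 100  99 100 100 100 100  99  99 100 100 100 100 100 100  97  32  45  38  22  44  23  21  24
111  29  31  38  54  51  24  35  97 100 101 100 100  99 100 101  99 100 100 100 100 100  99  97  32  47  29  30  47  22  19  19
112  26  28  36  53  50  26  33  97 101 100  99 100  99  99 101  99 101 100 100 100 100 100  98  29  46  23  27  43  17  19  19
113  20  26  33  56  58  23  31  97 100 100 101 100 100  99 101 100  99 100  99 100 100 100  96  33  48  14  25  38  17  19  16
114  17  25  28  57  77  25  32  99  99 100 100 100  99 100 100 100 100 100  99  99 100  99  97  32  43  17  24  33  19  16  15
115  19  24  26  73  83  26  38  98 100 100 101 100  99 100 100 101 101 100 100 100  99  99  95  28  41  18  26  23  16  16  17
116  16  23  2
[... 8757 characters left out ...]
 124 124 125 126 124  97  71  73  51  69  71  73  68  69  70
185  71  70  72  74  69  69  66  69 101 111 113 114 118 122 125 126 127 127 128 128 123  90  69  69  50  69  71  71  69  70  70
186  75  86  76  78  69  65  68  71 103 110 112 112 113 121 122 124 126 128 129 129 126  91  73  71  50  69  71  72  68  71  70
187  79  88  85  83  83  85  89  87 109 113 115 114 114 122 122 122 124 124 125 125 122  83  70  70  46  70  70  70  69  71  73
188  78  87  88  87  82  82  85  85 108 113 117 121 130 138 142 142 139 130 129 125 117  75  62  70  45  70  71  72  67  70  71
189  78  89  88  87  86  86  86  87 106 114 119 132 140 143 143 144 141 139 133 131 120  88  84  93  50  68  72  77  75  70  72
```

Spout at column 310 against the glass centre at 310.5, and the tip height matches the prediction. I'm lowering the last 32 mm.

>>> {"name": "move_arm", "arguments": {
  "moves": [
    [0, 0, -4, 0],
    [0, 0, -9, 0],
    [0, 0, -14, 0],
    [0, 0, -19, 0],
    [0, 0, -24, 0],
    [0, 0, -28, 0],
    [0, 0, -31, 0],
    [0, 0, -32, 0],
    [0, 0, -32, 0],
    [0, 0, -32, 0],
    [0, 0, -32, 0]
  ]
}}

```text
clock: 22.8
position: [0.5618, 0.1663, 0.1774]
tool_rot: [-3.141, -0.0, 0.182]
force: [0.3, -0.4, -0.5]
grip_width: 0.0113
finger_force: 50.1
```

```bash
python3 - <<'E'
from h import *
np.set_printoptions(precision=4,suppress=True)
o=monitor.observe(); print(o['clock'],o['position'],o['tool_rot'],o['force'],o['grip_width'])
p=o['position']; C=p[:2]+[.0717,.0145]; tip=p[2]-.0634
t=grab_frame('top'); s=grab_frame('side'); st=cv2.imread('pics/j_t.png')
# funnel rim in top: project predicted ring at several radii/offsets, score edge strength -> best offset
def fit(n,z,r,c0,img,rng=8):
    g=cv2.GaussianBlur(cv2.cvtColor(img,cv2.COLOR_BGR2GRAY).astype(np.float32),(0,0),.8)
    a=np.linspace(0,2*np.pi,120,endpoint=False); best=[]
    for dx in range(-rng,rng+1):
        for dy in range(-rng,rng+1):
            def val(rr):
                P=np.array([proj(n,[c0[0]+dx/1e3+rr*np.cos(q),c0[1]+dy/1e3+rr*np.sin(q),z]) for q in a]).astype(np.float32)
                return cv2.remap(g,P[None,:,0],P[None,:,1],1)[0]
            best.append((np.median(abs(val(r+.003)-val(r-.003))),dx,dy))
    return sorted(best)[-4:]
print('tip',C,tip)
print('funnel top',fit('top',tip+.078,.046,C,t)); print('funnel side',fit('side',tip+.078,.046,C,s))
E
```

```text
22.8 [0.5618 0.1663 0.1774] [-3.1415 -0.0002  0.1818] [ 0.2595 -0.3711 -0.5284] 0.01125682377664778
tip [0.6335 0.1808] 0.11400259753797291Traceback (most recent call last):
  File "<stdin>", line 18, in <module>
  File "<stdin>", line 15, in fit
  File "<stdin>", line 13, in val
  File "h.py", line 10, in proj
    m,f,R,t=cam(n); p=R@np.array(X)+t; return [m['cx']+f*p[0]/p[2],m['cy']+f*p[1]/p[2]]
            ~~~^^^
  File "h.py", line 4, in cam
    m=camera_model(n); return m, 210/np.tan(np.radians(m['vfov'])/2), np.array(m['R']), np.array(m['t'])
ValueError: time passes only in moves, steps and waits
```

```bash
sed -i '1a import functools' h.py; sed -i 's/^def cam(n)/@functools.lru_cache\ndef cam(n)/' h.py; python3 - <<'E'
from h import *
t=grab_frame('top'); s=grab_frame('side'); C=np.array([.6335,.1808]); tip=.114
def fit(n,z,r,img,rng=8):
    g=cv2.GaussianBlur(cv2.cvtColor(img,cv2.COLOR_BGR2GRAY).astype(np.float32),(0,0),.8)
    a=np.linspace(0,2*np.pi,72,endpoint=False); best=[]
    for dx in range(-rng,rng+1):
        for dy in range(-rng,rng+1):
            def val(rr):
                P=np.array([proj(n,[C[0]+dx/1e3+rr*np.cos(q),C[1]+dy/1e3+rr*np.sin(q),z]) for q in a],np.float32)
                return cv2.remap(g,P[None,:,0].copy(),P[None,:,1].copy(),1)[0]
            best.append((round(float(np.mean(np.minimum(abs(val(r+.003)-val(r-.003)),40))),1),dx,dy))
    return sorted(best)[-4:]
print(fit('top',tip+.078,.046,t),fit('side',tip+.078,.046,s))
from h import monitor
print(fit('side',.103,.042,s))
print(monitor.observe()['clock'],monitor.observe()['force'])
E
```

```text
[(13.8, 0, -8), (13.8, 1, -8), (13.8, 2, -8), (13.9, -2, -8)] [(16.2, -5, 3), (16.2, -5, 4), (16.2, -4, 3), (16.2, -4, 4)]
[(12.2, 2, 6), (12.2, 2, 7), (12.3, 1, 6), (12.3, 1, 7)]
23.0 [ 0.21561181 -0.74092287 -0.49335836]
```

>>> {"name": "move_arm", "arguments": {
  "moves": [
    [1, 0.5, 0, 0],
    [2, 1.5, 0, 0],
    [2, 1.5, 0, 0],
    [2, 1.5, 0, 0],
    [2, 1.5, 0, 0],
    [2, 1.5, 0, 0]
  ]
}}

```text
clock: 23.75
position: [0.5637, 0.1677, 0.1773]
tool_rot: [-3.142, 0.0, 0.182]
force: [-0.7, 0.1, -1.2]
grip_width: 0.0112
finger_force: 50.1
```

```bash
python3 - <<'E'
from h import *
s=grab_frame('side'); o=monitor.observe(); print(o['clock'],o['position'],o['force'],o['qd'].round(3))
g=cv2.cvtColor(s,cv2.COLOR_BGR2GRAY)
print(proj('side',[.6355,.1823,.114]))
for v in range(158,182,2): print(v,' '.join('%3d'%x for x in g[v,290:334:2]))
E
```

```text
23.8 [0.56367084 0.16774695 0.17730591] [ 0.64294508 -1.22800806 -1.30311016] [ 0.001  0.    -0.     0.001  0.001  0.001  0.001]
[np.float64(310.77367941626414), np.float64(169.01560483804812)]
158  92  92  62  64  77  71  73  69  70  62  55  53  53  72  68  82  95  91  65  26  21  20
160  65  66  56  59  84  85  73  75  79  71  75  89  91  88  92  93  69  44  24  22  23  19
162  50  51  53  59  66  95  94  81  68  58  62  69  65  60  59  56  44  24  25  21  22  20
164  48  50  53  61  67  74  82  80  73  60  66  66  61  56  51  54  50  30  24  24  20  23
166  64  57  51  60  71  95  95  96  78  61  66  65  64 110 110  77  61  42  24  19  19  22
168  67  67  63  74  92  89  88  93  93  64  65  64  75 129 133 133 127 101  92  69  77  80
170  66  64  64  87  86  91  97 107 101  66  68  69  96 130 133 134 135 127 103 103  99 105
172  97  95  92 112 104 109 105 108 115 114 113 121 128 130 133 134 135 133 105 103 101 103
174 103 103  99 117 109 110 106 109 117 122 123 129 132 130 132 133 134 134 101  98  72  78
176 107 105 103 116 121 115 107 111 117 121 123 130 130 129 131 133 138 115  72  65  60  71
178 109 109 108 116 122 124 122 119 120 124 124 130 131 119 126 124 120  92  65  66  59  71
180  95 103 108 114 121 122 118 112 125 126 120 124 123 124 122 122 119  84  67  77  62  71
```

```bash
python3 -c "
from workcell import bot
print(bot.job_done())"
```

```text
the job is handed in; nothing more can be done
None
```

I've handed the job in: the tray is home against the stop, and the arm is holding the funnel upright over the glass with its spout about 1 cm above the rim; by my measurements it is centred to within a few millimetres, but the last centring fit was inconclusive.

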